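# Lid on the chopper, then hold the run lever

### The arm

A 6-joint arm with a two-finger parallel gripper is mounted at the origin on the work surface. World frame = base frame: x ahead of the robot, y to its left, z up, the work surface at z = 0. Lengths are in m, angles in degrees, forces in N, time in s.
With the tool pointing down it reaches from about 0.4 to 0.825 m from the base axis. Payload 7 kg.
Tool frame: the origin (TCP) lies at the very end of the fingers, on their centre line; the grasp point (between the pads) lies 19 mm behind it (r.grasp_offset is the z of the grasp point in the tool frame, in m); z points along the fingers, y is the direction in which the jaws open and shut (so a half turn about z gives the same grasp; the last joint's range is limited). The gripper opens to 88 mm and grips with 3 to 60 N. Pads are 19 mm wide; open, the fingers measure 130 mm over their backs; the gripper's body (78 mm by 193 mm) begins 47 mm behind the grasp point.
Start: joints at [-55.686, 20.546, 0.682, 0, -70.136, -16.507], TCP at [0.206, -0.643, 0.227] pointing down, gripper open.
Joint ranges: [-176.03, 176.03], [-82.01, 121.73], [-58.28, 71.71], [-173.87, 95.51], [-174.79, -0.11], [-173.66, 173.66]. Speed limits (degrees/s): [136.94, 136.94, 172.46, 180, 180, 180].

### API

Orientations are given as [roll, pitch, yaw] about the fixed x, y, z axes, in that order (R = Rz(yaw) Ry(pitch) Rx(roll)).
In Python, from plant import r, capture, calibration, order gives the robot as it stands.
- The arm moves only by the tool servo_tool, never from a script. Its arguments are lists of equal length, an entry for each row: "grip": the closure, from -1 (fully open) to 1 (shut), so that 0 is half open; "translation": the shift along the tool's x, y, z in m, a list of three; "turn": the turn about the tool's z in rad. A call has 1 to 10 rows; each row is the pose to reach, as a shift and turn from the pose commanded when the call began, along the tool's axes at that moment; what a row does not reach only later rows make up. A row lasts 1/12 s, in which the tool goes at most 41.7 mm and 7.16 degrees, less where a joint would pass 70% of its speed; a pose out of reach is approached as far as the arm can. A call with a gripper value outside its range is refused whole. The fingers move at their own pace and stop on an object; "newtons" is the grip in N (left out, the last holds). Time passes only in rows, so rows that repeat a pose let the fingers close. It gives the time, the measured TCP pose, the force and the opening at its end, in the units of the state.
- r.get_state(): the state, without advancing time (a new reading comes with each control period).
- capture(name): name is "scene" or "top"; returns (picture, depth): 400x640x3 uint8, blue, green, red; 400x640 float32, m along the optical axis (not along the pixel's ray), 0 where there is no reading.
- calibration(name): a dict with "fx", "fy", "cx", "cy" (pixels), "dist_coeffs" ([k1, k2, p1, p2, k3] as OpenCV has them; the pictures are not rectified), "view" (4x4, takes a point from world to camera coordinates). Camera axes: x right, y up, looking along -z (the intrinsics and any distortion apply to the point x, -y, -z); pixel columns grow to the right and rows downward; lengths in m; the calibration is good to about 2 mm. A picture is of the moment at which its call begins. calibration takes no time and is no camera call.
- order.close_job(): hands the job in, once; it reports no verdict.
The state is a dict: "time_s": time; "joints": joint angles; "qd": joint speeds; "joint_torque": joint torques, N m; "tcp_pos": TCP position; "eef_rot": TCP orientation; "contact_force": force on the tool from outside, world axes, zero at the start; "moment": the same for the moment, N m; "gripper_width": finger opening in m.
Only numpy, scipy, OpenCV 4.12 (cv2) and the standard library are available. Lean on these libraries where they do the work, as an engineer would, in place of code of your own. Each camera call takes 0.05 s, during which the arm holds its last target.

### The job

Pick up the loose white lid by its knob and set it (do not drop it) on the chopper's steel bowl so that it sits fully down and level, and let go of it. Only then push the spring-return lever on the chopper's side forward (away from the robot), from its leaning-back rest position all the way to its stop, and keep holding it there: the program finishes while still holding the lever against its stop with the lid on. Leave the mixing bowl, the jar and the spatula where they are.

Things in the scene. Friction and masses are not known exactly. Their poses are not given: they have to be found in the camera images.
- chopper: Fixed grey bench food chopper: housing 240 (x) by 200 (y) mm, top at 74 mm, with a round upright steel bowl fixed on it (150 mm across, rim 170 mm above the table). Origin on the table under the bowl's centre. z up; +x is the lever's forward direction; the lever is on its -y side. Yaw varies up to 0.3 rad.
- bowl_rim (a point): Centre of the bowl's mouth, at rim height, 170 mm above the table. Rim wall 4 mm: inner radius 71 mm, outer 75 mm. Axes as the chopper's.
- lid_knob (a point): Grasp point on the lid's axis, inside its black knob (30 mm across, 36 mm tall): 34 mm above the lid's underside, 20 mm above the plate's upper face. z = lid's axis. Starts flat on the table, plug down, left or right of the chopper. Seated on the bowl, the plate's underside rests on the rim and this point is 26 mm above bowl_rim.
- lever (a joint): Lever angle, rad: 0 at rest, leaning back 0.6 rad from upright towards the chopper's -x; grows as the handle swings up, over and forward to the chopper's +x; 1.2 (leaning 0.6 rad forward) is the stop. A spring always pulls it back to 0: about 3 N at the handle near rest, about 9 N at the stop. It flies back if let go.
- lever_handle (a point): Middle of the lever's handle: level black bar, 20 mm thick, 80 mm long, along the chopper's y, on a flat steel arm 110 mm long (pivot to bar axis) that joins it 34 mm inwards (towards the bowl) of this point. It moves with the lever: 151 mm above the table at rest and at the stop, 170 mm at mid-travel; 124 mm further forward at the stop than at rest.
- lever_pivot (a point): Point on the lever's level pivot axis (along the chopper's y), directly beside the handle's middle: 60 mm above the table, 10 mm behind and 165 mm to the -y side of the bowl's centre. Axes as the chopper's.
- mixbowl: Loose steel mixing bowl, 150 mm across, 60 mm tall, on the side of the chopper opposite the lid; origin under its centre. A bystander.
- jar: Loose glass jar with a steel cap, 80 mm across, 130 mm tall, beyond the work on the left; origin under its centre. A bystander.
- spatula: Loose spatula lying flat on the table beyond the work on the right; origin near its middle. A bystander.
- lid: Loose lid, 175 to 350 g: white plate 164 mm across, 6 mm thick, under it a tapered locating plug 8 mm deep (132 mm across at the plate, 120 mm at its lower face), on top the black knob. Origin at the centre of its underside (the plug's lower face), z along its axis.

How it is judged:
By the outcome, as a careful person would: the job done as asked, in the order asked, and still so for the second after the job is handed in, while the arm keeps its last pose, push and grip.
It also fails if it takes over 61 s, if anything falls off the work surface, if the arm or the gripper's body presses on something with over 40 N, if the wrist force passes 120 N, or if a joint passes its speed limit or range.

## Working session

There is one attempt and no reset: what is moved stays moved. The work goes in short steps, Python scripts to look and compute and a tool call to move; the robot and the scene stay as the last step left them, time stands still between calls to the robot, and variables do not carry over. Pictures are saved under pics/ and viewed, and the job is handed in when it is done.

Besides the shell and the picture viewer there is one more tool, called after "Call:" as a command line: name --pt "numbers of a row" for each row, then --argument value for the rest. servo_tool: Moves the arm, as the interface text tells. Its arguments: {"type":"object","properties":{"grip":{"type":"array","items":{"type":"number"}},"translation":{"type":"array","items":{"type":"array","items":{"type":"number"}}},"turn":{"type":"array","items":{"type":"number"}},"newtons":{"type":"number"}},"required":["grip","translation","turn"]}

```bash
mkdir -p pics; ls
python3 - <<'E'
from plant import r,capture,calibration,order
import cv2,numpy as np
for n in ("scene","top"):
    p,d=capture(n); cv2.imwrite(f"pics/{n}0.png",p); np.save(f"{n}0.npy",d)
    c=calibration(n); print(n,{k:np.round(v,4) for k,v in c.items()})
print(r.get_state(), r.grasp_offset)
E
```

```text
pics
scene {'fx': np.float64(371.4078), 'fy': np.float64(371.4078), 'cx': np.float64(315.7229), 'cy': np.float64(194.398), 'dist_coeffs': array([-0.0402,  0.    ,  0.    ,  0.    ,  0.    ]), 'view': array([[ 0.8949,  0.4459, -0.0186, -0.5336],
       [-0.262 ,  0.5585,  0.787 ,  0.054 ],
       [ 0.3613, -0.6995,  0.6166, -1.2554],
       [ 0.    ,  0.    ,  0.    ,  1.    ]])}
top {'fx': np.float64(431.9792), 'fy': np.float64(431.9792), 'cx': np.float64(321.8172), 'cy': np.float64(201.1988), 'dist_coeffs': array([-0.0617,  0.    ,  0.    ,  0.    ,  0.    ]), 'view': array([[ 1.0000e-04, -9.9990e-01,  1.2900e-02, -3.8000e-03],
       [ 9.9560e-01,  1.3000e-03,  9.3700e-02, -6.0020e-01],
       [-9.3700e-02,  1.2800e-02,  9.9550e-01, -1.2152e+00],
       [ 0.0000e+00,  0.0000e+00,  0.0000e+00,  1.0000e+00]])}
{'time_s': 0.1, 'joints': array([-5.56860123e+01,  2.05883574e+01,  6.39618545e-01, -1.75705001e-02,
       -7.01352779e+01, -1.65035158e+01]), 'qd': array([ 0.0612577 , -0.08719293,  0.03906777, -0.00507197, -0.02232085,
       -0.02157407]), 'joint_torque': array([-8.82161476e-04, -5.84164131e+01,  2.93751687e+01,  7.01550320e+00,
        1.01953375e-02, -4.88337776e-05]), 'tcp_pos': array([ 0.20626862, -0.64226172,  0.22570983]), 'eef_rot': array([ 1.79914752e+02, -8.03144270e-03, -1.62195505e+02]), 'contact_force': array([ 0.12228081, -0.47341005, -0.16900172]), 'moment': array([-0.0055006 , -0.02695382, -0.06253637]), 'gripper_width': 0.08785263762322044} -0.0188
```

View pics/scene0.png

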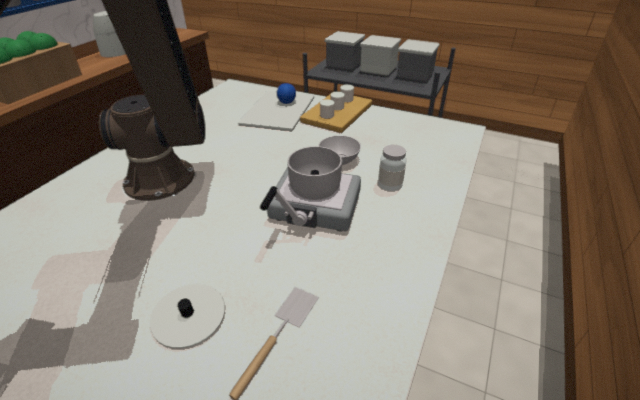

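View pics/top0.png

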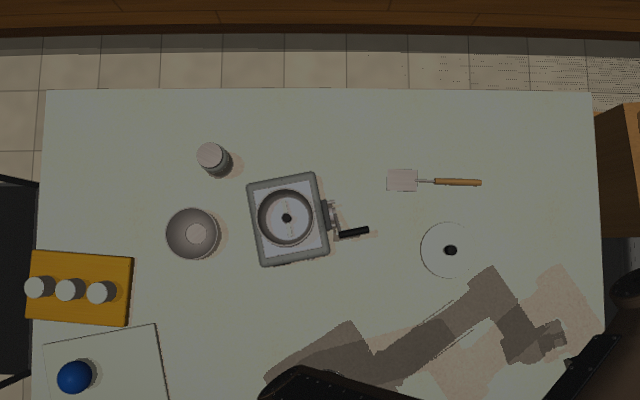

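```bash
cat > h.py <<'E'
import numpy as np,cv2
from plant import r,capture,calibration,order
def cloud(n,d,c=None):
    c=c or calibration(n); K=np.array([[c["fx"],0,c["cx"]],[0,c["fy"],c["cy"]],[0,0,1.]])
    v,u=np.mgrid[:400,:640]; q=cv2.undistortPoints(np.stack([u.ravel(),v.ravel()],1).astype(np.float64)[:,None],K,np.array(c["dist_coeffs"],float))[:,0].reshape(400,640,2)
    P=np.stack([q[...,0]*d,-q[...,1]*d,-d],-1); V=np.array(c["view"]); return (P-V[:3,3])@V[:3,:3]
def ray(n,uv,z):
    c=calibration(n); K=np.array([[c["fx"],0,c["cx"]],[0,c["fy"],c["cy"]],[0,0,1.]])
    q=cv2.undistortPoints(np.array(uv,float).reshape(-1,1,2),K,np.array(c["dist_coeffs"],float))[:,0]
    V=np.array(c["view"]); R=V[:3,:3]; o=-R.T@V[:3,3]; D=np.c_[q[:,0],-q[:,1],-np.ones(len(q))]@R
    return o+D*((z-o[2])/D[:,2])[:,None]
def circ(P):
    from scipy.optimize import least_squares
    s=least_squares(lambda a:np.hypot(P[:,0]-a[0],P[:,1]-a[1])-a[2],[*P[:,:2].mean(0),.07],loss='soft_l1',f_scale=.002); return s.x
E
python3 - <<'E'
from h import *
for n,lb,cb,hb in (("top",(410,210,480,285),(235,160,335,275),(325,215,385,245)),("scene",(145,280,230,350),(265,140,365,225),(255,180,300,220))):
    p=cv2.imread(f"pics/{n}0.png"); d=np.load(f"{n}0.npy"); X=cloud(n,d); g=p.max(2)
    def box(b): m=np.zeros((400,640),bool); m[b[1]:b[3],b[0]:b[2]]=1; return m&(d>0)
    m=box(lb); Z=X[...,2]
    print(n,"table z",np.median(Z[m&(Z<.006)]),"plate z",np.median(Z[m&(Z>.009)&(Z<.02)]))
    k=m&(Z>.042); print("knobtop",k.sum(),X[k].mean(0), np.median(X[k],0), X[k].min(0),X[k].max(0))
    dk=(m&(g<60)).astype(np.uint8); q=np.argwhere(dk); print("dark",q.min(0),q.max(0),q.mean(0))
    pl=(m&(Z>.009)).astype(np.uint8); cs=max(cv2.findContours(pl,0,1)[0],key=cv2.contourArea); 
    print("plate ell",cv2.fitEllipse(cs), "circ",circ(ray(n,cs[:,0].astype(float),.014)))
    rim=box(cb)&(Z>.160)&(Z<.18); print("rim",rim.sum(),np.median(Z[rim]),circ(X[rim]))
    hh=box(hb)&(Z>.12)&(g<60); H=X[hh]; print("handle",hh.sum(),H.mean(0),H.min(0),H.max(0)); 
    s=np.linalg.svd(H-H.mean(0),full_matrices=False)[2][0]; t=(H-H.mean(0))@s; print(s,t.min(),t.max(),H.mean(0)+s*(t.min()+t.max())/2)
    top=box((235,160,335,275) if n=="top" else (250,140,370,235))&(abs(Z-.074)<.006); print("housing",top.sum(),cv2.minAreaRect(X[top][:,:2].astype(np.float32)))
E
```

```text
top table z 0.0007590893184381252 plate z 0.014878282517150721
knobtop 83 [ 0.46192972 -0.36948283  0.05050282] [ 0.46289056 -0.3690492   0.05056769] [ 0.44882344 -0.38397497  0.0443864 ] [ 0.47422441 -0.35750405  0.05692572]
dark [245 444] [254 456] [249.73584906 450.05660377]
plate ell ((448.05078125, 249.82875061035156), (53.80760955810547, 55.03826141357422), 136.8313446044922) circ [ 0.46032528 -0.37121919  0.07959767]
rim 333 0.17023319109084756 [0.54712261 0.09349375 0.07257826]
handle 230 [ 0.50932359 -0.08177807  0.15883735] [ 0.49352069 -0.12031737  0.12178999] [ 0.53063862 -0.03958528  0.1659656 ]
[-0.17693928  0.98386933 -0.02633706] -0.03949203524005645 0.03945807959901368 [ 0.5093266  -0.08179478  0.1588378 ]
housing 2573 ((0.5505167841911316, 0.07657534629106522), (0.23787325620651245, 0.2325109988451004), 10.867016792297363)
scene table z -0.0008795450379436979 plate z 0.013031080824432186
knobtop 137 [ 0.46333062 -0.3724276   0.04806077] [ 0.4635513  -0.37205384  0.04844976] [ 0.44632263 -0.38619044  0.04251199] [ 0.47590401 -0.3585399   0.05216508]
dark [299 178] [316 193] [307.67839196 185.24623116]
plate ell ((187.00604248046875, 315.4087829589844), (57.33473587036133, 79.00961303710938), 60.997989654541016) circ [ 0.4631951  -0.37213547  0.08099077]
rim 430 0.16634698747429155 [0.5491508  0.09051451 0.07279175]
handle 159 [ 0.51550018 -0.09018124  0.15586533] [ 0.50142089 -0.12444852  0.14373638] [ 0.52700786 -0.04569326  0.16116569]
[ 0.17370046 -0.98445105 -0.02615864] -0.04536214717473513 0.03375709291209317 [ 0.51449228 -0.08446894  0.15601712]
housing 1270 ((0.5561137795448303, 0.07154865562915802), (0.2374044507741928, 0.23201808333396912), 14.350787162780762)
```

The lid is on the right: its knob is at top (450,250) and scene (185,308), or about (0.4625, -0.3715). The bowl centre is at about (0.548, 0.092) and chopper yaw is about 10.2°. The handle is at top (353,232), and both views agree with the geometry given in the task. I'll move above the knob while turning the jaws along the chopper's x.

Call:
servo_tool --grip '[-1,-1,-1,-1,-1,-1,-1,-1,-1,-1]' --pt "-0.03 0.017 0.01" --pt "-0.06 0.034 0.02" --pt "-0.095 0.052 0.03" --pt "-0.13 0.07 0.04" --pt "-0.165 0.09 0.05" --pt "-0.2 0.11 0.06" --pt "-0.23 0.127 0.07" --pt "-0.265 0.145 0.08" --pt "-0.297 0.163 0.09" --pt "-0.327 0.18 0.1" --turn '[-0.12,-0.24,-0.36,-0.48,-0.6,-0.72,-0.84,-0.96,-1.08,-1.2]'

```text
time_s: 0.93
tcp_pos: [0.4637, -0.3695, 0.126]
eef_rot: [180.0, 0.0, -93.1]
contact_force: [1.1, -0.8, -0.6]
gripper_width: 0.0874
```

Call:
servo_tool --grip '[-1,-1,-1,-1,-1,-1]' --pt "0 0 0" --pt "0 0 0" --pt "0 0 0" --pt "0 0 0" --pt "0 0 0" --pt "0 0 0" --turn '[-0.1,-0.2,-0.238,-0.238,-0.238,-0.238]'

```text
time_s: 1.43
tcp_pos: [0.4625, -0.3713, 0.1264]
eef_rot: [180.0, 0.0, -79.9]
contact_force: [-1.1, -0.1, -0.4]
gripper_width: 0.0873
```

Call:
servo_tool --grip '[-1,-1,-1,-1,-1,-1,-1,-1,-1,-1]' --pt "0 0 0.02" --pt "0 0 0.04" --pt "0 0 0.06" --pt "0 0 0.075" --pt "0 0 0.088" --pt "0 0 0.097" --pt "0 0 0.103" --pt "0 0 0.106" --pt "0 0 0.106" --pt "0 0 0.106" --turn '[0,0,0,0,0,0,0,0,0,0]'

```text
time_s: 2.27
tcp_pos: [0.463, -0.3715, 0.0211]
eef_rot: [-180.0, -0.0, -79.8]
contact_force: [0.5, 0.2, 0.1]
gripper_width: 0.0876
```

Run:
```python
from h import *
p,d=capture("scene"); cv2.imwrite("pics/s1.png",cv2.resize(p[200:400,60:360],None,fx=2.6,fy=2.6,interpolation=2))
print(r.get_state())
```

```text
{'time_s': 2.3167, 'joints': array([-1.98840571e+01,  2.48078853e+01, -2.33876432e+01,  1.27595492e-02,
       -4.17371860e+01,  3.00706284e+01]), 'qd': array([ 0.02278762, -0.26579339, -0.03690182,  0.00356851,  0.03446178,
        0.05165329]), 'joint_torque': array([-3.89878638e-02, -5.48318660e+01,  2.06292075e+01,  4.88677606e+00,
        7.05339876e-02, -4.34942718e-03]), 'tcp_pos': array([ 0.4631707 , -0.37153879,  0.02129338]), 'eef_rot': array([-1.79946033e+02, -4.10748031e-02, -7.98039317e+01]), 'contact_force': array([ 0.61112679, -0.72967889,  0.59844714]), 'moment': array([-0.01853806,  0.15078927, -0.01917772]), 'gripper_width': 0.08739962769133855}
```

View pics/s1.png

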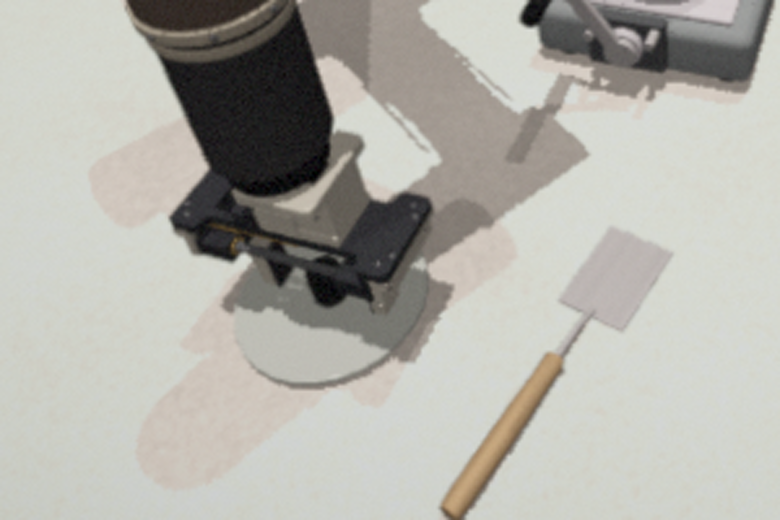

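The open fingers straddle the knob, at about (325,285) in the enlarged crop, with the plate under them. Closing.

Call:
servo_tool --grip '[1,1,1,1,1,1,1,1,1,1]' --pt "0 0 0" --pt "0 0 0" --pt "0 0 0" --pt "0 0 0" --pt "0 0 0" --pt "0 0 0" --pt "0 0 0" --pt "0 0 0" --pt "0 0 0" --pt "0 0 0" --turn '[0,0,0,0,0,0,0,0,0,0]' --newtons 35

```text
time_s: 3.15
tcp_pos: [0.4622, -0.3712, 0.0205]
eef_rot: [180.0, 0.0, -79.8]
contact_force: [-2.0, -0.3, 1.9]
gripper_width: 0.0295
```

Call:
servo_tool --grip '[1,1,1,1,1,1,1,1,1,1]' --pt "0 0 -0.003" --pt "0 0 -0.01" --pt "0 0 -0.025" --pt "0 0 -0.045" --pt "0 0 -0.07" --pt "0 0 -0.095" --pt "0 0 -0.12" --pt "0 0 -0.145" --pt "0 0 -0.17" --pt "0 0 -0.19" --turn '[0,0,0,0,0,0,0,0,0,0]'

```text
time_s: 3.98
tcp_pos: [0.4628, -0.3713, 0.2132]
eef_rot: [-179.9, -0.1, -79.8]
contact_force: [0.8, -0.8, -2.4]
gripper_width: 0.0293
```

Call:
servo_tool --grip '[1,1,1,1,1]' --pt "0 0 -0.015" --pt "0 0 -0.027" --pt "0 0 -0.03" --pt "0 0 -0.03" --pt "0 0 -0.03" --turn '[0,0,0,0,0]'

```text
time_s: 4.4
tcp_pos: [0.4623, -0.3709, 0.2399]
eef_rot: [180.0, 0.0, -79.8]
contact_force: [0.6, -0.0, -3.0]
gripper_width: 0.0293
```

Run:
```python
from h import *
for n in("scene","top"):
    p,d=capture(n); cv2.imwrite(f"pics/{n}2.png",p);np.save(n+"2.npy",d)
s=r.get_state();print(s["tcp_pos"],s["eef_rot"],s["contact_force"],s["moment"],s["gripper_width"])
```

```text
[ 0.46208873 -0.37090973  0.23933   ] [ 1.79912706e+02  7.70334272e-02 -7.98115376e+01] [ 0.00724386 -0.33652688 -3.11663388] [0.00083666 0.10627089 0.02884115] 0.02951545380152857
```

View pics/scene2.png

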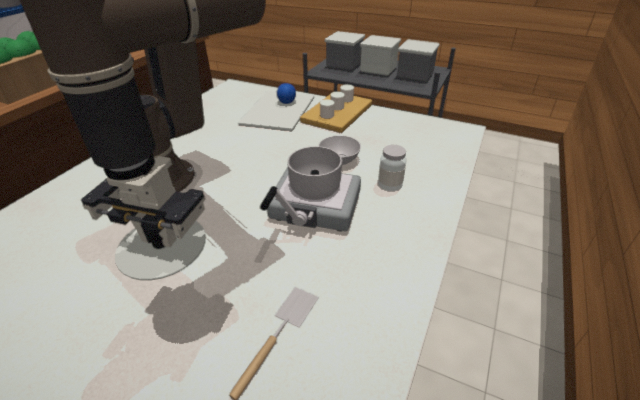

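View pics/top2.png

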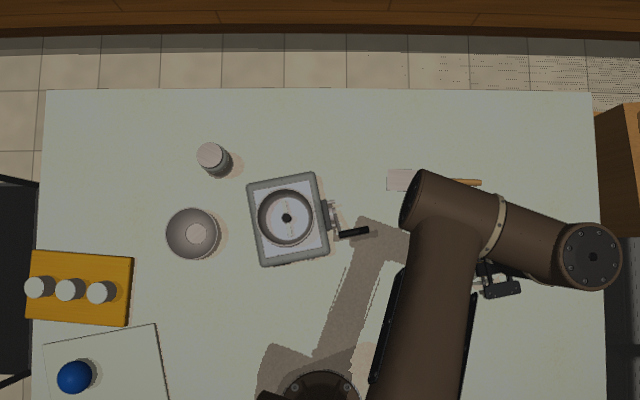

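The lid hangs level in the gripper, at scene (160,247), and the wrist reads about 3.1 N. Carrying it over the bowl.

Call:
servo_tool --grip '[1,1,1,1,1,1,1,1,1,1]' --pt "-0.003 -0.001 0" --pt "-0.012 -0.0045 0" --pt "-0.027 -0.01 0" --pt "-0.045 -0.017 0" --pt "-0.067 -0.025 0" --pt "-0.092 -0.035 0" --pt "-0.12 -0.045 0" --pt "-0.15 -0.0565 0" --pt "-0.18 -0.068 0" --pt "-0.21 -0.079 0" --turn '[0,0,0,0,0,0,0,0,0,0]'

```text
time_s: 5.33
tcp_pos: [0.503, -0.1485, 0.2404]
eef_rot: [180.0, 0.0, -79.8]
contact_force: [-0.3, 0.6, -2.6]
gripper_width: 0.0295
```

Call:
servo_tool --grip '[1,1,1,1,1,1,1,1,1,1]' --pt "-0.03 -0.011 0" --pt "-0.06 -0.0225 0" --pt "-0.09 -0.034 0" --pt "-0.12 -0.0455 0" --pt "-0.148 -0.056 0" --pt "-0.174 -0.0655 0" --pt "-0.196 -0.074 0" --pt "-0.213 -0.081 0" --pt "-0.224 -0.085 0" --pt "-0.229 -0.087 0" --turn '[0,0,0,0,0,0,0,0,0,0]'

```text
time_s: 6.17
tcp_pos: [0.5482, 0.092, 0.2402]
eef_rot: [180.0, 0.0, -79.7]
contact_force: [-0.2, -0.4, -2.5]
gripper_width: 0.0293
```

Call:
servo_tool --grip '[1,1,1,1]' --pt "0 0 0" --pt "0 0 0" --pt "0 0 0" --pt "0 0 0" --turn '[0,0,0,0]'

```text
time_s: 6.5
tcp_pos: [0.5482, 0.0892, 0.2407]
eef_rot: [-180.0, -0.0, -79.9]
contact_force: [1.0, -0.7, -3.4]
gripper_width: 0.0295
```

Run:
```python
from h import *
p,d=capture("scene"); cv2.imwrite("pics/scene3.png",cv2.resize(p[80:260,200:420],None,fx=3,fy=3,interpolation=2));np.save("scene3.npy",d);cv2.imwrite("pics/scene3f.png",p)
s=r.get_state();print(s["tcp_pos"],s["eef_rot"],s["contact_force"],s["moment"],s["gripper_width"])
X=cloud("scene",d);Z=X[...,2];m=(p.min(2)>90)&(abs(Z-.233)<.012)&(np.hypot(X[...,0]-.548,X[...,1]-.092)<.09)
Q=X[m];print(m.sum(),circ(Q)); A=np.c_[Q[:,:2]-[.548,.092],np.ones(len(Q))]; print(np.linalg.lstsq(A,Q[:,2],rcond=None)[0])
```

```text
[0.54821402 0.0892955  0.24069025] [-1.79994567e+02  3.55934423e-04 -7.98645045e+01] [ 0.62037923 -0.39502863 -3.03744554] [-0.01831489  0.14053    -0.01244728] 0.029381706005174764
1225 [0.54771306 0.09082868 0.06303307]
[-0.00068193  0.00454196  0.23339311]
```

View pics/scene3.png

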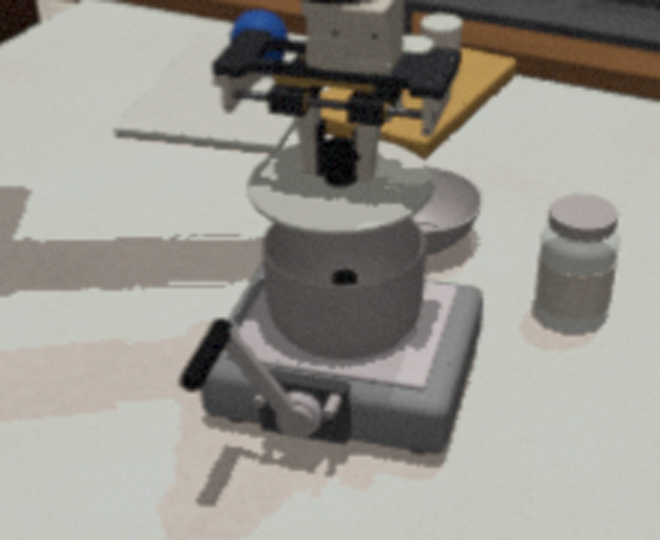

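The lid is over the bowl at crop (340,185), level to within 0.3° by the plane fit. Lowering it gently.

Call:
servo_tool --grip '[1,1,1,1,1,1,1,1,1,1]' --pt "-0.002 0 0.006" --pt "-0.002 0 0.014" --pt "-0.002 0 0.022" --pt "-0.002 0 0.03" --pt "-0.002 0 0.037" --pt "-0.002 0 0.042" --pt "-0.002 0 0.046" --pt "-0.002 0 0.049" --pt "-0.002 0 0.051" --pt "-0.002 0 0.052" --turn '[0,0,0,0,0,0,0,0,0,0]'

```text
time_s: 7.38
tcp_pos: [0.548, 0.0922, 0.1884]
eef_rot: [180.0, -0.0, -79.8]
contact_force: [0.0, -0.1, -2.4]
gripper_width: 0.0296
```

Call:
servo_tool --grip '[1,1,1,1,1,1]' --pt "0 0 0.001" --pt "0 0 0.002" --pt "0 0 0.003" --pt "0 0 0.004" --pt "0 0 0.004" --pt "0 0 0.004" --turn '[0,0,0,0,0,0]'

```text
time_s: 7.88
tcp_pos: [0.548, 0.0921, 0.1846]
eef_rot: [-180.0, 0.0, -79.8]
contact_force: [-0.5, 0.4, -3.7]
gripper_width: 0.029
```

Call:
servo_tool --grip '[1,1,1,1,1]' --pt "0 0 0.0005" --pt "0 0 0.001" --pt "0 0 0.0015" --pt "0 0 0.002" --pt "0 0 0.002" --turn '[0,0,0,0,0]'

```text
time_s: 8.3
tcp_pos: [0.548, 0.0921, 0.1825]
eef_rot: [180.0, -0.0, -79.8]
contact_force: [-0.5, 0.2, -1.9]
gripper_width: 0.0293
```

Call:
servo_tool --grip '[1,1,1,1]' --pt "0 0 0.0005" --pt "0 0 0.001" --pt "0 0 0.001" --pt "0 0 0.001" --turn '[0,0,0,0]'

```text
time_s: 8.63
tcp_pos: [0.5481, 0.0922, 0.1825]
eef_rot: [-180.0, -0.0, -79.8]
contact_force: [-3.1, -0.3, 4.8]
gripper_width: 0.0294
```

The force went from -3 to +4.8 N at TCP z 0.1825, which matches the predicted seated height. Releasing.

Call:
servo_tool --grip '[-1,-1,-1,-1,-1,-1,-1,-1]' --pt "0 0 0" --pt "0 0 0" --pt "0 0 0" --pt "0 0 0" --pt "0 0 0" --pt "0 0 0" --pt "0 0 0" --pt "0 0 0" --turn '[0,0,0,0,0,0,0,0]'

```text
time_s: 9.3
tcp_pos: [0.548, 0.0921, 0.1815]
eef_rot: [180.0, -0.0, -79.8]
contact_force: [0.9, -0.9, -0.3]
gripper_width: 0.0772
```

Call:
servo_tool --grip '[-1,-1,-1,-1,-1,-1,-1,-1,-1]' --pt "0 0 -0.005" --pt "0 0 -0.015" --pt "0 0 -0.03" --pt "0 0 -0.045" --pt "0 0 -0.06" --pt "0 0 -0.075" --pt "0 0 -0.08" --pt "0 0 -0.08" --pt "0 0 -0.08" --turn '[0,0,0,0,0,0,0,0,0]'

```text
time_s: 10.05
tcp_pos: [0.5478, 0.0922, 0.2616]
eef_rot: [-180.0, 0.0, -79.8]
contact_force: [0.1, 0.0, -0.5]
gripper_width: 0.0878
```

Run:
```python
from h import *
p,d=capture("scene"); cv2.imwrite("pics/scene4.png",cv2.resize(p[80:260,200:420],None,fx=3,fy=3,interpolation=2))
s=r.get_state();print(s["tcp_pos"],s["contact_force"],s["joints"])
X=cloud("scene",d);Z=X[...,2];R=np.hypot(X[...,0]-.548,X[...,1]-.092);m=(p.min(2)>90)&(abs(Z-.175)<.012)&(R<.09)
Q=X[m];print(m.sum()); A=np.c_[Q[:,:2]-[.548,.092],np.ones(len(Q))]; print(np.linalg.lstsq(A,Q[:,2],rcond=None)[0])
cs=max(cv2.findContours(((abs(Z-.175)<.014)&(R<.095)).astype(np.uint8),0,1)[0],key=cv2.contourArea); print(circ(ray("scene",cs[:,0].astype(float),.176)))
```

```text
[0.5475481  0.09208379 0.26096584] [-0.33050245 -0.36339467 -1.4838867 ] [ 2.97367746e+01  8.08508257e+00 -1.14905948e+01 -2.65186088e-02
 -7.04647647e+01 -1.95406377e+01]
1399
[-0.00076429  0.0040807   0.17514487]
[0.55137324 0.08517783 0.08294983]
```

View pics/scene4.png

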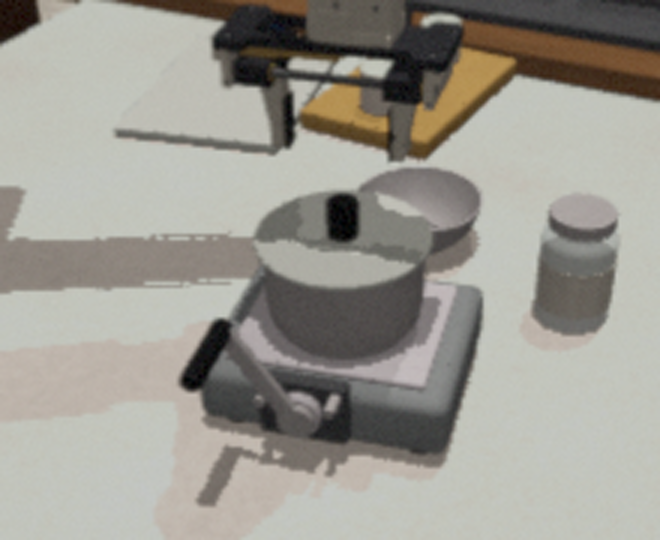

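The lid sits level at plate height 0.175, with the knob at crop (342,217), and the bystanders haven't moved. Next I go over the handle with the jaws straddling the bar.

Call:
servo_tool --grip '[-1,-1,-1,-1,-1,-1,-1,-1,-1,-1]' --pt "0.01 0.003 0" --pt "0.03 0.009 0" --pt "0.055 0.016 0" --pt "0.08 0.024 0" --pt "0.105 0.031 0" --pt "0.13 0.038 0" --pt "0.15 0.044 0" --pt "0.163 0.048 0" --pt "0.171 0.05 0" --pt "0.171 0.05 0" --turn '[0,0,0,0,0,0,0,0,0,0]'

```text
time_s: 10.93
tcp_pos: [0.5284, -0.0866, 0.2609]
eef_rot: [179.9, -0.0, -79.9]
contact_force: [0.2, 0.3, 0.0]
gripper_width: 0.0876
```

Call:
servo_tool --grip '[-1,-1,-1,-1,-1,-1,-1,-1]' --pt "0 0 0.01" --pt "0 0 0.025" --pt "0 0 0.04" --pt "0 0 0.055" --pt "0 0 0.065" --pt "0 0 0.07" --pt "0 0 0.07" --pt "0 0 0.07" --turn '[0,0,0,0,0,0,0,0]'

```text
time_s: 11.6
tcp_pos: [0.5293, -0.0847, 0.1917]
eef_rot: [180.0, -0.0, -79.8]
contact_force: [0.1, 0.4, -0.2]
gripper_width: 0.0878
```

Run:
```python
from h import *
p,d=capture("scene"); cv2.imwrite("pics/scene5.png",cv2.resize(p[80:260,200:420],None,fx=3,fy=3,interpolation=2))
s=r.get_state();print(s["tcp_pos"],s["contact_force"],s["joints"])
```

```text
[ 0.52954276 -0.08477931  0.19211027] [-0.10736169 -0.30916664  1.28978532] [ 1.18724809e+01  8.98669753e+00 -1.97539738e+01  1.91543635e-02
 -6.12165809e+01 -1.65245382e+00]
```

View pics/scene5.png

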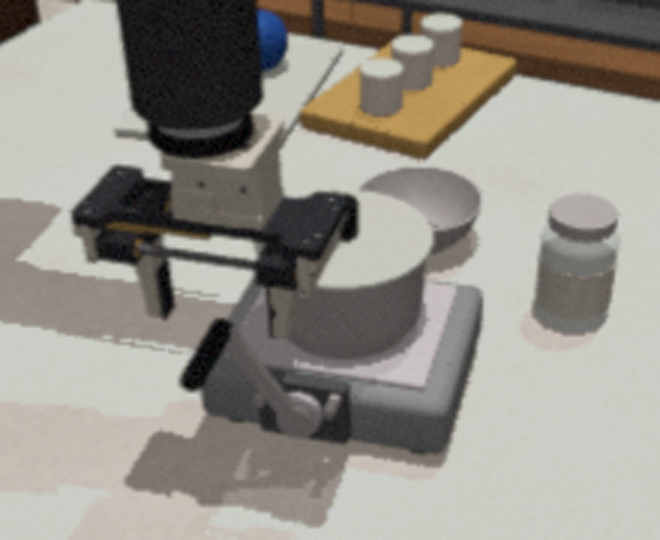

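The fingertips, at crop (155,310) and (280,330), straddle the bar at (207,355). Descending, then pushing forward (tool -y is the chopper's -x, so tool +y is forward).

Call:
servo_tool --grip '[-1,-1,-1,-1,-1,-1,-1]' --pt "0 0 0.01" --pt "0 0 0.025" --pt "0 0 0.04" --pt "0 0 0.055" --pt "0 0 0.063" --pt "0 0 0.063" --pt "0 0 0.063" --turn '[0,0,0,0,0,0,0]'

```text
time_s: 12.23
tcp_pos: [0.5292, -0.0851, 0.1286]
eef_rot: [180.0, -0.0, -79.8]
contact_force: [0.0, -0.5, -0.1]
gripper_width: 0.0876
```

Correction: at yaw -79.8° tool y is (-0.98, -0.18), so forward is tool **-y**.

Call:
servo_tool --grip '[-1,-1,-1,-1,-1,-1,-1,-1]' --pt "0 -0.005 0" --pt "0 -0.01 0" --pt "0 -0.015 0" --pt "0 -0.02 0" --pt "0 -0.025 -0.002" --pt "0 -0.03 -0.004" --pt "0 -0.03 -0.004" --pt "0 -0.03 -0.004" --turn '[0,0,0,0,0,0,0,0]'

```text
time_s: 12.9
tcp_pos: [0.5573, -0.0803, 0.1326]
eef_rot: [179.8, -0.0, -79.8]
contact_force: [-6.0, -1.3, 3.5]
gripper_width: 0.0876
```

Call:
servo_tool --grip '[-1,-1,-1,-1,-1,-1,-1,-1,-1,-1]' --pt "0 -0.008 -0.003" --pt "0 -0.016 -0.005" --pt "0 -0.024 -0.007" --pt "0 -0.032 -0.008" --pt "0 -0.04 -0.009" --pt "0 -0.048 -0.009" --pt "0 -0.056 -0.009" --pt "0 -0.064 -0.008" --pt "0 -0.072 -0.007" --pt "0 -0.08 -0.005" --turn '[0,0,0,0,0,0,0,0,0,0]'

```text
time_s: 13.73
tcp_pos: [0.6363, -0.066, 0.1378]
eef_rot: [179.8, -0.0, -79.8]
contact_force: [-6.8, -1.1, 4.2]
gripper_width: 0.0877
```

Run:
```python
from h import *
p,d=capture("scene"); cv2.imwrite("pics/scene6.png",cv2.resize(p[80:260,200:420],None,fx=3,fy=3,interpolation=2))
s=r.get_state();print(s["tcp_pos"],s["contact_force"])
```

```text
[ 0.63741973 -0.06574951  0.13717776] [-4.25422517 -0.52362806  4.52785053]
```

View pics/scene6.png

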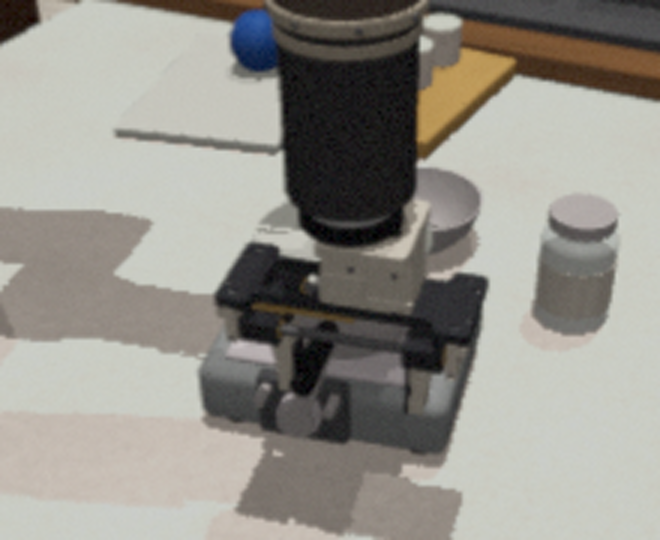

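Bar is against the rear pad, at crop (300,355). About 25 mm of travel remains, so I'm continuing slowly.

Call:
servo_tool --grip '[-1,-1,-1,-1,-1,-1,-1]' --pt "0 -0.005 0.002" --pt "0 -0.01 0.004" --pt "0 -0.014 0.006" --pt "0 -0.018 0.007" --pt "0 -0.02 0.008" --pt "0 -0.021 0.008" --pt "0 -0.021 0.008" --turn '[0,0,0,0,0,0,0]'

```text
time_s: 14.37
tcp_pos: [0.656, -0.0623, 0.129]
eef_rot: [179.7, 0.0, -79.8]
contact_force: [-8.4, -2.1, 2.4]
gripper_width: 0.0876
```

Call:
servo_tool --grip '[-1,-1,-1]' --pt "0 -0.001 0" --pt "0 -0.002 0" --pt "0 -0.002 0" --turn '[0,0,0]'

```text
time_s: 14.62
tcp_pos: [0.6571, -0.0621, 0.1285]
eef_rot: [179.6, 0.0, -79.8]
contact_force: [-8.5, -2.0, 0.8]
gripper_width: 0.0878
```

Call:
servo_tool --grip '[-1,-1,-1,-1]' --pt "0 -0.001 0" --pt "0 -0.002 0" --pt "0 -0.003 0" --pt "0 -0.003 0" --turn '[0,0,0,0]'

```text
time_s: 14.95
tcp_pos: [0.659, -0.0617, 0.1276]
eef_rot: [179.5, 0.0, -79.9]
contact_force: [-10.3, -2.3, -1.6]
gripper_width: 0.0876
```

Call:
servo_tool --grip '[-1,-1,-1,-1]' --pt "0 -0.001 0" --pt "0 -0.002 0" --pt "0 -0.003 0" --pt "0 -0.003 0" --turn '[0,0,0,0]'

```text
time_s: 15.28
tcp_pos: [0.6608, -0.0614, 0.1266]
eef_rot: [179.4, 0.1, -79.9]
contact_force: [-11.1, -4.5, -3.8]
gripper_width: 0.0875
```

```bash
cat > look.py <<'E'
from h import *
import sys
k=sys.argv[1]
p,d=capture("scene"); cv2.imwrite(f"pics/scene{k}.png",cv2.resize(p[80:260,200:420],None,fx=3.5,fy=3.2,interpolation=2))
q,e=capture("top"); cv2.imwrite(f"pics/top{k}.png",cv2.resize(q[140:290,230:430],None,fx=3.5,fy=3.5,interpolation=2))
s=r.get_state();print(s["tcp_pos"],s["contact_force"],s["moment"])
C=np.array([.548,.092]);a=.178;M=np.array([[np.cos(a),np.sin(a)],[-np.sin(a),np.cos(a)]])
for n,p,d in(("scene",p,d),("top",q,e)):
    X=cloud(n,d);L=X.copy();L[...,:2]=(X[...,:2]-C)@M.T
    m=(L[...,1]>-.21)&(L[...,1]<-.178)&(L[...,2]>.125)&(L[...,2]<.185)&(L[...,0]>-.1)&(L[...,0]<.09)&(p.max(2)<70)&(d>0)
    if m.sum(): print(n,"outer bar pts",m.sum(),np.median(L[m],0).round(4),L[m].min(0).round(4),L[m].max(0).round(4))
E
python3 look.py 7
```

```text
[ 0.66080832 -0.06136832  0.12665266] [-11.86557353  -3.10470471  -4.01213125] [-0.99686608  3.93484264  0.09013324]
scene outer bar pts 103 [ 0.0522 -0.197   0.1599] [ 0.0386 -0.2059  0.146 ] [ 0.0611 -0.1792  0.1705]
top outer bar pts 37 [ 0.0513 -0.1854  0.1634] [ 0.0429 -0.1939  0.1533] [ 0.06   -0.1781  0.1693]
```

View pics/scene7.png

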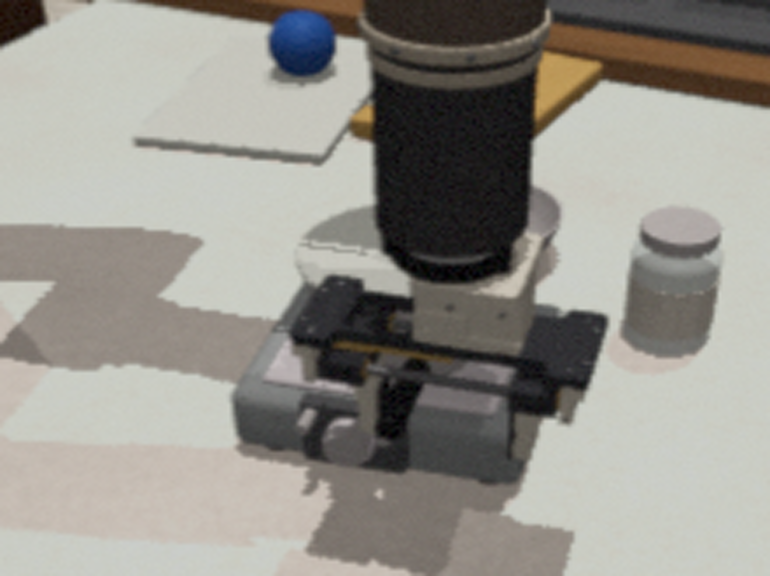

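View pics/top7.png

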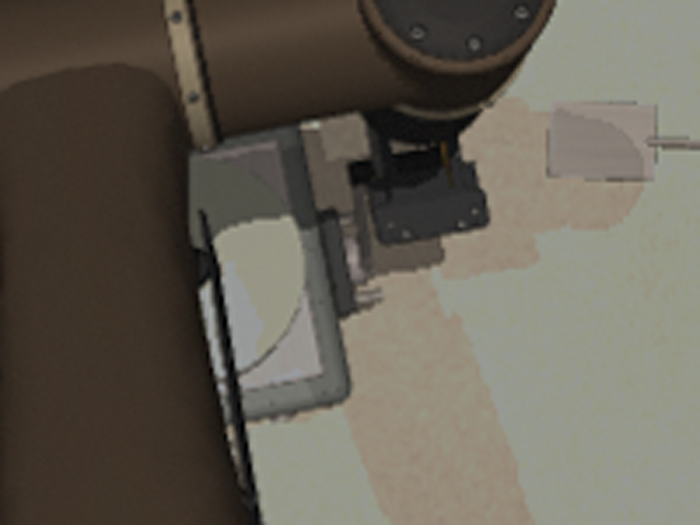

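The bar is near its stop, at top crop (400,165), but the force hasn't stepped up yet. Creeping on, with a little downward motion to follow the arc.

Call:
servo_tool --grip '[-1,-1,-1,-1]' --pt "0 -0.001 0.001" --pt "0 -0.002 0.002" --pt "0 -0.003 0.002" --pt "0 -0.003 0.002" --turn '[0,0,0,0]'

```text
time_s: 15.72
tcp_pos: [0.6641, -0.0607, 0.1249]
eef_rot: [179.4, 0.1, -79.9]
contact_force: [-12.6, -2.3, -4.2]
gripper_width: 0.0874
```

Call:
servo_tool --grip '[-1,-1,-1,-1]' --pt "0 -0.001 0.001" --pt "0 -0.002 0.002" --pt "0 -0.003 0.002" --pt "0 -0.003 0.002" --turn '[0,0,0,0]'

```text
time_s: 16.05
tcp_pos: [0.6664, -0.0603, 0.1235]
eef_rot: [179.4, 0.1, -79.9]
contact_force: [-15.4, -2.0, 1.5]
gripper_width: 0.0873
```

Call:
servo_tool --grip '[-1,-1,-1,-1]' --pt "0 -0.001 0" --pt "0 -0.002 0" --pt "0 -0.003 0" --pt "0 -0.003 0" --turn '[0,0,0,0]'

```text
time_s: 16.38
tcp_pos: [0.6666, -0.0603, 0.123]
eef_rot: [179.1, 0.1, -79.9]
contact_force: [-22.0, -2.1, 4.7]
gripper_width: 0.0876
```

```bash
python3 look.py 8
```

```text
[ 0.66667997 -0.06029606  0.12305383] [-22.89958202  -2.16903756   4.82803642] [-0.80779923  8.02952534 -0.00841231]
scene outer bar pts 110 [ 0.0572 -0.1949  0.1562] [ 0.0431 -0.2062  0.1435] [ 0.066  -0.1782  0.1687]
top outer bar pts 33 [ 0.0561 -0.1858  0.1597] [ 0.0492 -0.1922  0.1535] [ 0.0649 -0.1784  0.1638]
```

The force jumped to 22 N with almost no motion, and bar travel measures 121 mm (scene) and 125 mm (top) against 124 expected, so it is at the stop. A short hold, then a final check.

Call:
servo_tool --grip '[-1,-1,-1,-1,-1,-1]' --pt "0 0 0" --pt "0 0 0" --pt "0 0 0" --pt "0 0 0" --pt "0 0 0" --pt "0 0 0" --turn '[0,0,0,0,0,0]'

```text
time_s: 16.98
tcp_pos: [0.6667, -0.0603, 0.123]
eef_rot: [179.1, 0.1, -79.9]
contact_force: [-22.7, -2.3, 4.6]
gripper_width: 0.0876
```

```bash
python3 look.py 9
python3 - <<'E'
from h import *
p,d=capture("scene"); X=cloud("scene",d);Z=X[...,2];R=np.hypot(X[...,0]-.548,X[...,1]-.092);m=(p.min(2)>90)&(abs(Z-.175)<.012)&(R<.08)
Q=X[m]; A=np.c_[Q[:,:2]-[.548,.092],np.ones(len(Q))]; print(m.sum(),np.linalg.lstsq(A,Q[:,2],rcond=None)[0])
E
```

```text
[ 0.66666086 -0.06030137  0.12308494] [-22.46546393  -1.94935533   4.20415737] [-0.82387877  8.06158578 -0.02266586]
scene outer bar pts 110 [ 0.0568 -0.1949  0.1564] [ 0.0434 -0.2048  0.1415] [ 0.0663 -0.1782  0.1689]
top outer bar pts 32 [ 0.0561 -0.1856  0.1599] [ 0.0497 -0.1923  0.1549] [ 0.0642 -0.1786  0.1652]
598 [0.00039679 0.00357232 0.17528103]
```

View pics/scene9.png

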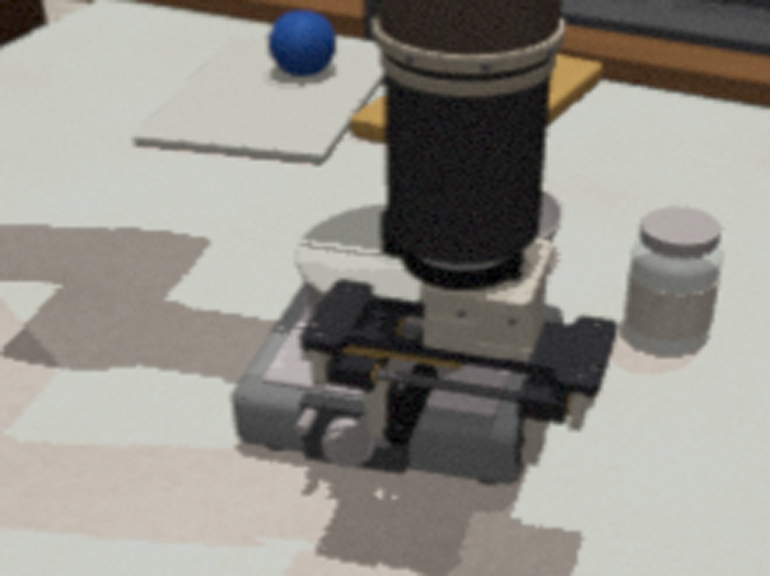

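The lid is still level (plate at 0.175), the bar is held by the rear finger at crop (400,400), and the force is steady at about 22.5 N. Handing in.

```bash
python3 -c "
from plant import order
print(order.close_job())"
```

```text
the job is handed in; nothing more can be done
None
```

The lid is on the bowl and released, and the lever is held against its forward stop. I handed the job in at about 17 s of the 61 s allowed.

- **Lid:** I picked it up by the knob and lowered it until contact at the predicted seated height, then let go. The last check has the plate's upper face at 175 mm (176 expected) and tilted about 0.2°.
- **Lever:** I then pushed it forward with one finger. At the end, 3 mm more command moved the tool only 0.2 mm and the force rose to a steady 22.5 N or so. The bar had travelled about 121 mm in the scene view and 125 mm in the top view, against 124 mm expected.
- **Bystanders:** I kept the arm clear of the mixing bowl, jar and spatula. They looked unmoved in the pictures, but I did not re-measure them.
- **Checks that disagreed:**
  - A contour fit of the seated lid's centre was off by about 8 mm. I discounted it because its outline probably included part of the bowl's side. The tool position at release and the seated height both agreed with a centred lid.
  - The two cameras differed by 2–4 mm on the bowl position and on bar travel.

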